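# Ready the sander for a new idler roller

### The job

I am about to put a new idler roller on the bench sander. First pull the drawer of spare rollers all the way open and leave it open; then take the sander's tension arm by its upright black handle, swing it round against its spring until it is at its stop, and finish while still holding it there, without touching the bare axle pin at the arm's end. Leave everything else on the bench where it is.

Things in the scene. Friction and masses are not known exactly. Their poses are not given: they have to be found in the camera images.
- cabinet: low wooden cabinet with one drawer, 240 deep x 220 wide x 100 mm high, fixed to the table (left or right half, it changes). Origin: on the table under the middle of its front edge. Its front with the drawer faces its own -x, the cabinet extends to +x; z up.
- drawer_handle (a point): middle of the drawer's dark bow handle: a round horizontal bar 10 mm thick, 100 mm long, parallel to the cabinet's y axis, 72 mm above the table (28 mm below the cabinet's top). 40 mm are free between the bar and the drawer front. Moves with the drawer.
- drawer (a joint): how far the drawer is out, m: 0 shut, 0.12 fully out; it slides along the cabinet's -x. It may start up to 20 mm ajar. Resists with about 1.5 N and stays where it is left. Carries six short spare rollers (fixed in it).
- sander: small bench sander with belt and idler roller taken off, fixed to the table (the other half): grey base 340 x 200 mm, green motor housing 110 mm high at the back, black drum, steel platen. Origin: on the table under the tension arm's pivot, at the front (own -x) end; the base extends to about +320 mm along its +x; z up.
- pivot (a point): on the tension arm's vertical pivot axis, level with the arm's top face, 64 mm above the table; straight above the sander's origin.
- tension_arm (a joint): angle of the flat steel tension arm about the vertical pivot, rad: 0 resting (sprung back; it then points 115 deg counterclockwise, seen from above, from the sander's +x), 1.13 against its stop (it then points along the sander's -x). Grows counterclockwise seen from above. The spring always pushes it back to 0: about 3 N felt at the handle at rest, 8 N at the stop. The arm is 22 mm wide, 12 mm thick, 183 mm long from the pivot, its underside 52 mm above the table.
- tension_grip (a point): upright round black handle on the tension arm, 20 mm diameter, 60 mm tall, 105 mm from the pivot axis. This point: centre of its foot, 64 mm above the table. It turns with the arm.
- idler_axle (a point): bare upright steel pin at the arm's free end, 8 mm diameter with a 20 mm collar at its foot, 45 mm tall, 165 mm from the pivot axis on the same line as the handle. This point: centre of its foot, 64 mm above the table.
- oak_offcut: bystander: oak offcut 150 x 45 x 35 mm lying on the table. Origin: centre of its underside.
- oak_block: bystander: brown wood block 70 x 60 x 45 mm. Origin: centre of its underside.
- glue_bottle: bystander: white bottle, 56 mm diameter, 130 mm tall. Origin: centre of its underside.
- screwdriver: bystander: screwdriver, 200 mm long, lying. Origin: near its middle, on its underside.
- try_square: bystander: try square: wooden stock 110 mm long with a thin steel blade 160 mm long, lying flat. Origin: near its middle, on its underside.
- sanding_block: bystander: cork block 90 x 55 x 24 mm lying on top of the drawer cabinet, behind the drawer front. Origin: centre of its underside.
- mug: bystander: white mug, 80 mm diameter, 90 mm tall. Origin: centre of its underside.

How it is judged (in metres and radians):
On the way, in this order (a step that is already met when the one before it is completed fails the run):
1. the drawer is pulled open (value of joint drawer above 0.1 m), for 0.2 s.
2. the tension arm is held at its stop by its handle (value of joint tension_arm above 1.07 rad and contact force between the fingers and tension_grip above 2 N and contact force between the fingers and idler_axle below 0.5 N), for 0.3 s.
At the end, for the whole second after the job is handed in: The drawer is at least 100 mm out (of 120), and the tension arm is at rest within 0.06 rad of its stop (1.13 rad), held there by the fingers on its upright handle (more than 2 N), with the fingers off the axle pin (less than 0.5 N) (all of step 2 and value of joint drawer above 0.1 m and velocity of joint tension_arm between -0.1 and 0.1 rad/s); the arm keeps its last pose, push and grip.
It fails at once if a bystander is moved more than 30 mm (distance of any of oak_offcut, oak_block, glue_bottle, screwdriver, try_square, sanding_block, mug from where it was at the start of the episode above 0.03 m).
It also fails if it takes over 54 s, if anything falls off the work surface, if the arm or the gripper's body presses on something with over 40 N, if the wrist force passes 120 N, or if a joint passes its speed limit or range.

### The arm

A 6-joint arm with a two-finger parallel gripper is mounted at the origin on the work surface. World frame = base frame: x ahead of the robot, y to its left, z up, the work surface at z = 0. Lengths are in mm, angles in rad, forces in N, time in s.
With the tool pointing down it reaches from about 350 to 950 mm from the base axis. Payload 17.4 kg.
Tool frame: the origin (TCP) lies on the centre line of the jaws, within the pads' length; the fingertips stand 25 mm ahead of it and the grasp point (between the pads) lies 6 mm ahead of it (nose_length is the z of the fingertips in the tool frame, in mm); z points along the fingers, y is the direction in which the jaws open and shut (so a half turn about z gives the same grasp; the last joint's range is limited). The gripper opens to 93 mm and grips with 3 to 60 N. Pads are 15 mm wide; open, the fingers measure 128 mm over their backs; the gripper's body (75 mm by 188 mm) begins 65 mm behind the grasp point.
Start: joints at [1.176, 0.116, 1.442, -0, 1.584, -0.038], TCP at [235.77, 632.491, 206.246] pointing down, gripper open.
Joint ranges: [-2.83, 2.83], [-0.83, 2.19], [0.07, 2.5], [-1.14, 4.28], [0.01, 3], [-2.97, 2.97]. Speed limits (rad/s): [1.89, 1.89, 2.22, 3.14, 3.14, 3.14].

### API

Orientations are given as a unit quaternion [x, y, z, w].
In Python, from plant import * gives the robot as it stands.
- The arm moves only by the tool move_arm, never from a script. Its argument "plan" is a list of rows, each a list of 3 entries, a list of its own where there are three numbers: the finger opening in m, from 0 to 0.093, then the shift along the tool's x, y, z in m, then the turn about the tool's z in rad. A call has 1 to 8 rows; each row shifts and turns the commanded pose from where the row before left it, along the tool's axes as they then stand; what a row does not reach is not made up. A row lasts 1/12 s, in which the tool goes at most 41.7 mm and 7.16 degrees, less where a joint would pass 70% of its speed; a pose out of reach is approached as far as the arm can. A call with a gripper value outside its range is refused whole. The fingers move at their own pace and stop on an object; "force" is the grip in N (left out, the last holds). Time passes only in rows, so rows that do not move let the fingers close. It gives the time, the measured TCP pose, the force and the opening at its end, in the units of the state.
- get_state(): the state, without advancing time (a new reading comes with each control period).
- read_camera(name): name is "scene" or "top" or "wrist"; returns a dict with "color" (384x512x3 uint8, red, green, blue), "range_z" (384x512 float32, mm along the optical axis (not along the pixel's ray), 0 where there is no reading), "fx", "fy", "cx", "cy" (pixels), "R" (3x3) and "t" (3): a world point X has camera coordinates R X + t; the wrist camera has in their place "tool_from_camera" (4x4, takes a point from camera to tool coordinates, whose origin is the TCP and whose axes are the flange's). Camera axes: x right, y down, z forward; pixel columns grow to the right and rows downward; lengths in mm; the calibration is good to about 2 mm. The wrist camera is an equidistant fisheye: a pixel r from the principal point sees the ray r / f radians off the axis. A picture is of the moment at which its call begins: read the wrist's pose just before it.
- job_done(): hands the job in, once; it reports no verdict.
The state is a dict: "clock": time; "joint_pos": joint angles; "dq": joint speeds; "effort": joint torques, N m; "tcp_pos": TCP position; "ee_rot": TCP orientation; "contact_force": force on the tool from outside, world axes, zero at the start; "ft_torque": the same for the moment, N m; "finger_gap": opening from 0.0 (shut) to 1.0 (fully open).
Only numpy, scipy, OpenCV 4.12 (cv2) and the standard library are available. Lean on these libraries where they do the work, as an engineer would, in place of code of your own. Each camera call takes 0.05 s, during which the arm holds its last target. There are 200 camera calls.

## Working session

There is one attempt and no reset: what is moved stays moved. The work goes in short steps, Python scripts to look and compute and a tool call to move; the robot and the scene stay as the last step left them, time stands still between calls to the robot, and variables do not carry over. Pictures are saved under pics/ and viewed, about 8 in all and at most 12, crops included, and the job is handed in when it is done.

Besides the shell and the picture viewer there is one more tool, called after "Call:" as name([rows], argument=value, ...), one row to a line, values as JSON. move_arm: Moves the arm, as the interface text tells. Its arguments: {"type":"object","properties":{"plan":{"type":"array","items":{"type":"array"}},"force":{"type":"number"}},"required":["plan"]}

```bash
mkdir -p pics; ls
python3 - <<'E'
from plant import *
import cv2,numpy as np
s=get_state();print(s)
for n in("top","scene"):
    d=read_camera(n);cv2.imwrite(f"pics/{n}0.png",cv2.cvtColor(d["color"],cv2.COLOR_RGB2BGR));np.savez(f"pics/{n}0.npz",**d)
    print(n,d["fx"],d["cx"],d["cy"],d["R"],d["t"])
E
```

```text
pics
{'clock': 0.0, 'joint_pos': array([ 1.17619220e+00,  1.16447687e-01,  1.44227335e+00,  2.03916061e-05,
        1.58397470e+00, -3.77896867e-02]), 'dq': array([-8.58932099e-04,  1.62179323e-03, -1.47489298e-03, -2.50185076e-03,
       -8.03264935e-04,  2.58367252e-05]), 'effort': array([ 1.13022183e-03, -7.21243787e+01, -6.22622824e+01,  7.80924107e-02,
        2.37270410e-02, -1.01856058e-04]), 'tcp_pos': array([235.6837628 , 632.28555203, 205.52598878]), 'ee_rot': array([ 1.77462146e-01,  9.84127473e-01, -5.36511128e-04, -1.28271667e-04]), 'contact_force': array([ 0.75621023, -0.27983999,  0.04696708]), 'ft_torque': array([ 0.01144096, -0.01243469, -0.05544381]), 'finger_gap': 0.9964767551913052}
top 447.8707550503301 261.75762421095106 189.30347819140255 [[ 0.02387061 -0.99938718  0.02560202]
 [-0.98526296 -0.02785657 -0.16876287]
 [ 0.16937263 -0.02119625 -0.98532412]] [ -32.02761994  564.13098669 1414.35861685]
scene 426.12522975040764 251.33607215535795 194.22283966762032 [[ 0.52078282  0.85361626  0.01115913]
 [ 0.47736532 -0.28034907 -0.83278254]
 [-0.70774827  0.43902582 -0.55348778]] [-279.11954597 -179.71100239 1691.06641613]
```

View pics/top0.png

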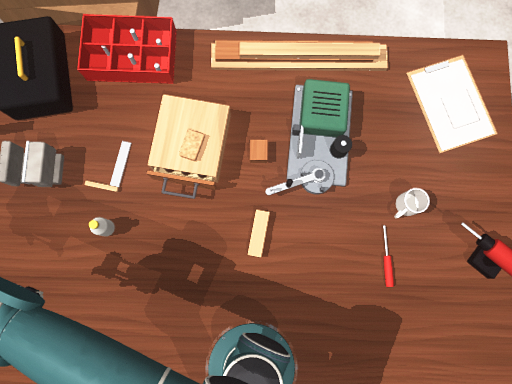

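View pics/scene0.png

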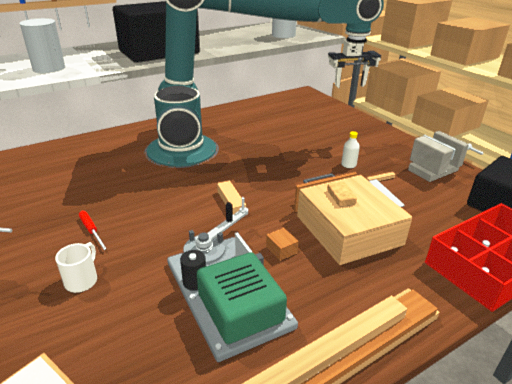

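```bash
cat > h.py <<'E'
import numpy as np,cv2
def cloud(d):
    v,u=np.mgrid[:384,:512].astype(float);z=d["range_z"].astype(float)
    P=np.stack([(u-d["cx"])/d["fx"]*z,(v-d["cy"])/d["fy"]*z,z],-1)
    W=(P-d["t"])@d["R"]; W[z==0]=np.nan
    return W
def ray(d,u,v,h):
    R=d["R"];c=-R.T@d["t"];r=R.T@np.array([(u-d["cx"])/d["fx"],(v-d["cy"])/d["fy"],1])
    return c+r*(h-c[2])/r[2]
E
python3 - <<'E'
from h import *
d=dict(np.load("pics/top0.npz"));W=cloud(d);Z=W[...,2]
c=d["color"]
def reg(m,x0,x1,y0,y1):
    o=np.zeros_like(m);o[y0:y1,x0:x1]=m[y0:y1,x0:x1];return o
# cabinet top
m=reg((Z>92)&(Z<108),140,240,85,200);p=W[m][:,:2].astype(np.float32);r=cv2.minAreaRect(p);print("cab",r,cv2.boxPoints(r))
m=reg((Z>60)&(Z<85)&(c.max(2)<130),150,215,178,205);v,u=np.nonzero(m);print("handle pix",u.min(),u.max(),v.min(),v.max(),len(u));p=W[m];print(np.median(p,0),cv2.minAreaRect(p[:,:2].astype(np.float32)))
m=reg((Z>118),285,360,70,140);r=cv2.minAreaRect(W[reg((Z>100)&(Z<120),285,360,70,140)][:,:2].astype(np.float32));print("housing",r)
m=reg((Z>5)&(Z<40),280,360,80,195);r=cv2.minAreaRect(W[m][:,:2].astype(np.float32));print("base",r)
np.set_printoptions(precision=0,suppress=True,linewidth=220)
print(Z[165:198:2,262:335:3])
a=cv2.resize(c[150:210,150:340],None,fx=4,fy=4,interpolation=cv2.INTER_CUBIC);cv2.imwrite("pics/crop1.png",a[...,::-1])
E
```

```text
cab ((713.485595703125, 225.58485412597656), (222.0885467529297, 269.28271484375), 81.58409881591797) [[564.0419  135.44211]
 [830.4249   96.03055]
 [862.9293  315.7276 ]
 [596.54626 355.13916]]
handle pix 162 214 178 198 230
[547.46166486 239.21185082  74.88550428] ((554.1438598632812, 223.6944122314453), (169.8772735595703, 54.478248596191406), 84.23680114746094)
housing ((826.9065551757812, -215.55633544921875), (202.30262756347656, 161.92185974121094), 0.13204893469810486)
base ((763.6278686523438, -216.02952575683594), (406.31988525390625, 279.2000427246094), 0.9991332292556763)
[[  3.  -2.  -5.   4.   0.  -3.   4.  -2.  -2.  20.  27.  29.  22.  27.  22.  35.  33.  36.  35.  37.  38.  39.  30.  25.  25.]
 [  0.  -5.   1.  -2.   1.   7.   3.  -5.  -5.  19.  26.  23.  30.  25.  36.  35.  37.  28.  39.  36.  40.  37.  37.  20.  31.]
 [  1.  -4.  -3.   5.   1.   2.  -6.  -0.   1.  20.  21.  31.  26.  22.  35.  32.  25.  31.  71.  63.  30.  31.  32.  35.  25.]
 [ -2.  -1.   1.   3.   5.  -0.   4.   2.   2.  22.  26.  28.  30.  32.  32.  37.  35.  63.  74.  78.  65.  34.  37.  33.  23
[... 967 characters left out ...]
 3.  31.  30.  37.  30.  34.  35.  60.  31.  36.  -1.  -2.]
 [  1.  -5.  70. 107.  66.  62.  60.  63.  -3.  -0.  -3.   0.  -2.  -6.   4.  36.  40.  30.  39.  32.  70.  35.   2.  -1.  -6.]
 [  1.  63.  67.  71.  61.  65.  -4.  -1.  -3.  -2.   0.  -5.  -2.  -5.  -1.   9.  29.  37.  33.  37.  47.  13.  -4.  -0.   2.]
 [ -1.  -3.  63.  68.  49.   5.   5.  -1.  -5.  -8.   3.  -3.   3.   1.  -1.  -3.   5.  16.  18.  23.  -2.  -0.   4.   3.  -1.]
 [ -5.  -2.   1.   0.  -7.   1.  -2.  -2.  -3.   1.  -2. -11.  -0.  -3.  -9.  -5.  -5.  -6.  -8.  -3.  -1.  -5.   1.  -4.   4.]
 [  1.  -1.   7.  -3.   5.  -3.  -3.  -5.   5.  -8.  -4.  -5.   2.  -0.  -3.  -4.  -4.  -6. -10.  -0.  -3.  -0.   4.  -4.   2.]]
```

View pics/crop1.png

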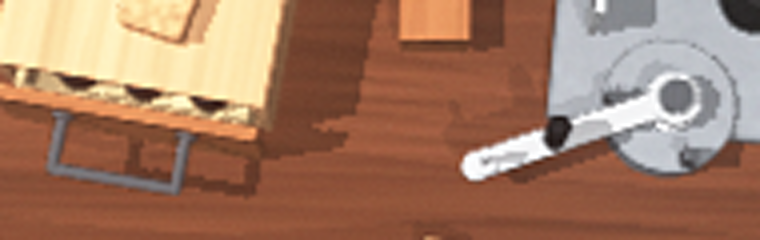

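Run:
```python
from h import *
d=dict(np.load("pics/top0.npz"));W=cloud(d);Z=W[...,2]
c=d["color"]
np.set_printoptions(precision=1,suppress=True)
a=ray(d,162.5,191.7,72);b=ray(d,195,196.7,72);print("bar",a,b,(a+b)/2,np.degrees(np.arctan2(*(b-a)[[0,1]])))
k=np.zeros(Z.shape,bool);k[168:196,280:300]=1
g=W[k&(Z>108)&(Z<135)&(c.max(2)<70)];print("grip",np.median(g,0),len(g))
v,u=np.nonzero(k&(c.max(2)<70));print(u.mean(),v.mean(),u.min(),u.max(),v.min(),v.max())
print("gripray top",ray(d,288.8,181.8,124),"pivot",ray(d,319.3,173.7,78), "armtip", ray(d,266.5,191.5,64))
k[:]=0;k[165:198,260:330]=1
m=k&(Z>56)&(Z<70);print("arm line",cv2.fitLine(W[m][:,:2].astype(np.float32),cv2.DIST_HUBER,0,.01,.01).ravel())
s=dict(np.load("pics/scene0.npz"));Ws=cloud(s);cs=s["color"]
k[:]=0;k[198:225,222:236]=1;m=k&(cs.max(2)<60);v,u=np.nonzero(m);print("scene grip",u.min(),u.max(),v.min(),v.max(),np.median(Ws[m],0),"top",ray(s,229,205,124))
```

```text
bar [544.  299.7  72. ] [530.7 195.6  72. ] [537.4 247.7  72. ] -172.74586565537533
grip [ 579.1 -100.1  120.5] 28
288.9166666666667 182.36111111111111 286 292 179 186
gripray top [577.8 -99.2 124. ] pivot [ 616.  -201.2   78. ] armtip [555.3 -32.5  64. ]
arm line [   0.3   -0.9  586.8 -122.9]
scene grip 226 231 203 221 [ 588.6 -106.7   98.3] top [ 591.5 -106.6  124. ]
```

```bash
cat >> h.py <<'E'
def yaw(s):
    from scipy.spatial.transform import Rotation as Ro
    y=Ro.from_quat(s["ee_rot"]).as_matrix()[:,1];return np.arctan2(y[1],y[0])
def rows(p0,y0,p1,y1,n,gap):
    """straight line with even turn; world mm -> rows (tool pointing down)"""
    D=(np.array(p1)-p0)/n/1000;w=(y0-y1)/n;y=y0
    for i in range(n):
        print([gap,[round(D@[-np.sin(y),np.cos(y),0],4),round(D@[np.cos(y),np.sin(y),0],4),round(-D[2],4)],round(w,4)]);y-=w
E
python3 - <<'E'
from h import *
from plant import *
s=get_state();rows(s["tcp_pos"],yaw(s),[537,248,200],np.radians(-8),14,.093)
E
```

```text
[0.093, [np.float64(-0.0298), np.float64(-0.0182), np.float64(0.0004)], np.float64(0.0967)]
[0.093, [np.float64(-0.0314), np.float64(-0.0152), np.float64(0.0004)], np.float64(0.0967)]
[0.093, [np.float64(-0.0327), np.float64(-0.0121), np.float64(0.0004)], np.float64(0.0967)]
[0.093, [np.float64(-0.0337), np.float64(-0.0089), np.float64(0.0004)], np.float64(0.0967)]
[0.093, [np.float64(-0.0344), np.float64(-0.0056), np.float64(0.0004)], np.float64(0.0967)]
[0.093, [np.float64(-0.0348), np.float64(-0.0023), np.float64(0.0004)], np.float64(0.0967)]
[0.093, [np.float64(-0.0349), np.float64(0.0011), np.float64(0.0004)], np.float64(0.0967)]
[0.093, [np.float64(-0.0346), np.float64(0.0044), np.float64(0.0004)], np.float64(0.0967)]
[0.093, [np.float64(-0.034), np.float64(0.0078), np.float64(0.0004)], np.float64(0.0967)]
[0.093, [np.float64(-0.0331), np.float64(0.011), np.float64(0.0004)], np.float64(0.0967)]
[0.093, [np.float64(-0.0319), np.float64(0.0142), np.float64(0.0004)], np.float64(0.0967)]
[0.093, [np.float64(-0.0304), np.float64(0.0172), np.float64(0.0004)], np.float64(0.0967)]
[0.093, [np.float64(-0.0286), np.float64(0.02), np.float64(0.0004)], np.float64(0.0967)]
[0.093, [np.float64(-0.0265), np.float64(0.0227), np.float64(0.0004)], np.float64(0.0967)]
```

Call:
move_arm([
  [0.093, [-0.03, -0.018, 0], 0.097],
  [0.093, [-0.031, -0.015, 0], 0.097],
  [0.093, [-0.033, -0.012, 0], 0.097],
  [0.093, [-0.034, -0.009, 0], 0.097],
  [0.093, [-0.034, -0.006, 0], 0.097],
  [0.093, [-0.035, -0.002, 0], 0.097],
  [0.093, [-0.035, 0.001, 0], 0.097],
  [0.093, [-0.035, 0.004, 0], 0.097],
])

```text
clock: 0.77
tcp_pos: [408.6, 410.8, 206.0]
ee_rot: [0.539, 0.843, -0.0, -0.0]
contact_force: [-0.0, 0.0, 0.1]
finger_gap: 1.003
```

Call:
move_arm([
  [0.06, [-0.034, 0.008, 0], 0.097],
  [0.04, [-0.033, 0.011, 0], 0.097],
  [0.04, [-0.032, 0.014, 0], 0.097],
  [0.04, [-0.03, 0.017, 0], 0.097],
  [0.04, [-0.029, 0.02, 0], 0.097],
  [0.04, [-0.026, 0.023, 0], 0.096],
  [0.04, [0, 0, 0], 0],
  [0.04, [0, 0, 0], 0],
])

```text
clock: 1.43
tcp_pos: [537.3, 246.3, 205.7]
ee_rot: [0.757, 0.654, -0.0, -0.0]
contact_force: [-0.7, -1.1, 0.3]
finger_gap: 0.477
```

Run:
```python
from h import *
from plant import *
s=get_state();d=read_camera("wrist")
print(s["clock"],s["tcp_pos"],np.degrees(yaw(s)),s["joint_pos"],s["finger_gap"]);print(d["fx"],d["cx"],d["cy"],d["tool_from_camera"])
np.savez("pics/w1.npz",pos=s["tcp_pos"],q=s["ee_rot"],**d);cv2.imwrite("pics/w1.png",d["color"][...,::-1])
```

```text
1.4333 [537.32278137 246.25144533 205.71535873] -8.331471885517962 [ 3.86569688e-01 -6.57501846e-02  1.62757935e+00  6.62488422e-06
  1.58068084e+00  5.31981183e-01] 0.47714013612935097
297.3186396354542 255.18614821794506 195.37210546674117 [[-7.65403444e-04 -9.55942369e-01 -2.93553406e-01  8.20079443e+01]
 [ 9.99999619e-01 -8.54546920e-04  1.75417667e-04  9.75248033e-01]
 [-4.18544338e-04 -2.93553160e-01  9.55942659e-01 -1.79286152e+02]
 [ 0.00000000e+00  0.00000000e+00  0.00000000e+00  1.00000000e+00]]
```

View pics/w1.png

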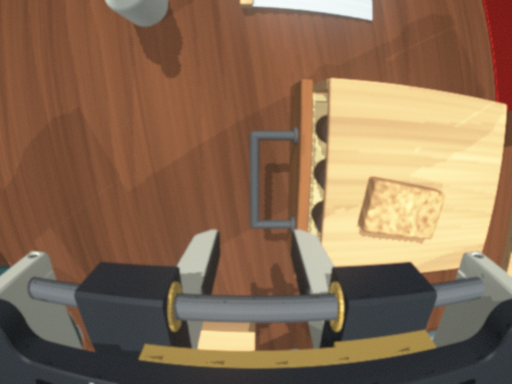

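```bash
cat >> h.py <<'E'
def wray(d,u,v,h):
    from scipy.spatial.transform import Rotation as Ro
    M=Ro.from_quat(d["q"]).as_matrix();T=d["tool_from_camera"]
    x,y=u-d["cx"],v-d["cy"];r=np.hypot(x,y);th=r/d["fx"]
    k=M@T[:3,:3]@np.array([x/r*np.sin(th),y/r*np.sin(th),np.cos(th)]);c=M@T[:3,3]+d["pos"]
    p=c+k*(h-c[2])/k[2];return p,M.T@(p-d["pos"])
E
python3 - <<'E'
from h import *
d=dict(np.load("pics/w1.npz"))
np.set_printoptions(precision=1,suppress=True)
for u,v,h in((254.5,134,72),(256.5,226,72),(328,80,100),(322,268,100),(305,82,100),(301,200,100)):print(u,v,*wray(d,u,v,h))
E
```

```text
254.5 134 [545.3 298.9  72. ] [ 53.3   0.4 133.7]
256.5 226 [532.3 195.7  72. ] [-50.7   2.5 133.7]
328 80 [623.2 344.7 100. ] [109.9  70.8 105.6]
322 268 [599.6 144.7 100. ] [-91.4  76.4 105.7]
305 82 [600.5 344.9 100. ] [106.8  48.3 105.6]
301 200 [582.8 229.  100. ] [-10.5  47.6 105.7]
```

Call:
move_arm([
  [0.036, [0.001, 0.001, 0.03], -0.02],
  [0.036, [0, 0, 0.035], 0],
  [0.036, [0, 0, 0.035], 0],
  [0.036, [0, 0, 0.024], 0],
  [0.036, [0, 0, 0], 0],
  [0, [0, 0, 0], 0],
  [0, [0, 0, 0], 0],
  [0, [0, 0, 0], 0],
], force=25)

```text
clock: 2.15
tcp_pos: [538.6, 249.2, 84.7]
ee_rot: [0.749, 0.663, 0.001, 0.0]
contact_force: [-0.1, 0.2, 0.3]
finger_gap: 0.223
```

Call:
move_arm([
  [0, [0, 0, 0], 0],
  [0, [0, 0, 0], 0],
  [0, [0, 0, 0], 0],
])

```text
clock: 2.4
tcp_pos: [538.1, 248.6, 83.0]
ee_rot: [0.749, 0.662, 0.0, 0.0]
contact_force: [0.2, 0.1, -0.3]
finger_gap: 0.026
```

Run:
```python
from h import *
from plant import *
s=get_state();d=read_camera("wrist");t=read_camera("top")
print(s["clock"],s["tcp_pos"],np.degrees(yaw(s)),s["finger_gap"])
np.savez("pics/w2.npz",pos=s["tcp_pos"],q=s["ee_rot"],**d)
b=cv2.resize(t["color"][120:240,120:270],None,fx=2.5,fy=2.5)
a=np.zeros((384,900,3),np.uint8);a[:,:512]=d["color"];a[:300,512:887]=b
cv2.imwrite("pics/w2.png",cv2.resize(a[:,:887],(798,345))[...,::-1])
```

```text
2.4 [538.08293719 248.55690448  83.02514956] -7.043198996701441 0.025627075274217655
```

View pics/w2.png

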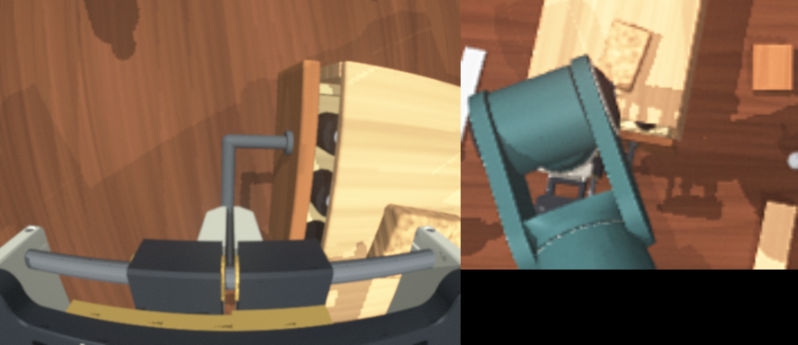

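Call:
move_arm([
  [0, [0, -0.008, 0], 0],
  [0, [0, -0.012, 0], 0],
  [0, [0, -0.012, 0], 0],
  [0, [0, -0.008, 0], 0],
  [0, [0, 0, 0], 0],
])

```text
clock: 2.92
tcp_pos: [496.4, 253.7, 82.4]
ee_rot: [0.749, 0.663, 0.0, -0.0]
contact_force: [0.4, -0.7, -0.3]
finger_gap: 0.005
```

Run:
```python
from h import *
from plant import *
s=get_state();d=read_camera("wrist")
print(s["clock"],s["tcp_pos"],s["contact_force"],s["finger_gap"])
np.savez("pics/w3.npz",pos=s["tcp_pos"],q=s["ee_rot"],**d)
cv2.imwrite("pics/w3.png",d["color"][...,::-1])
```

```text
2.9167 [496.37532846 253.69117081  82.43549404] [ 0.39761525 -0.69225713 -0.32197551] 0.0054183418045232285
```

View pics/w3.png

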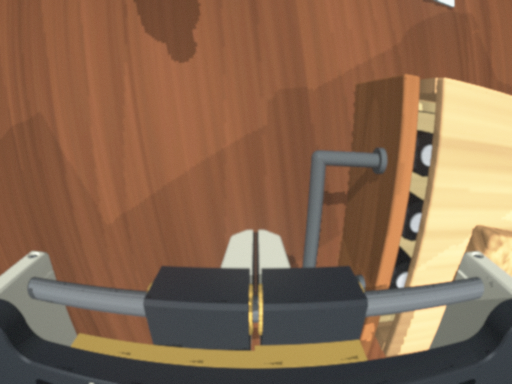

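Run:
```python
from h import *
import plant
print([n for n in dir(plant) if n[0]!='_'])
from scipy.spatial.transform import Rotation as Ro
np.set_printoptions(precision=1,suppress=True)
for f in("w2","w3"):
    d=dict(np.load(f"pics/{f}.npz"));M=Ro.from_quat(d["q"]).as_matrix();T=d["tool_from_camera"]
    def pt(u,v):
        z=float(np.median(d["range_z"][v-1:v+2,u-1:u+2]));x,y=u-d["cx"],v-d["cy"];r=np.hypot(x,y);th=r/d["fx"];k=np.array([x/r*np.sin(th),y/r*np.sin(th),np.cos(th)])*z/np.cos(th)
        p=T[:3,:3]@k+T[:3,3];return (u,v),p,M@p+d["pos"]
    L=[(317,200),(312,240),(100,100),(240,245),(275,245),(235,262),(430,95)] if f=="w3" else [(256,170),(256,200),(100,100),(235,245),(275,245),(256,245),(235,262)]
    for q in L:print(f,*pt(*q))
```

```text
['IKError', 'get_state', 'job_done', 'nose_length', 'read_camera']
w2 (256, 170) [42.1  1.5  5.5] [544.8 290.2  77.6]
w2 (256, 200) [22.2  1.5  5.1] [542.3 270.4  77.9]
w2 (100, 100) [  96.4 -146.2   82.4] [404.9 362.2   0.5]
w2 (235, 245) [  9.5  -9.9 -34.9] [529.3 259.2 117.9]
w2 (275, 245) [  9.4  11.7 -34.7] [550.8 256.4 117.7]
w2 (256, 245) [-10.9   1.5   5.9] [538.3 237.6  77.1]
w2 (235, 262) [  9.2  -8.9 -52.8] [530.4 258.7 135.8]
w3 (317, 200) [22.2 41.8  4.7] [540.6 270.7  77.7]
w3 (312, 240) [-6.6 40.2  4.2] [535.5 242.2  78.3]
w3 (100, 100) [  96.4 -146.    82.1] [363.2 367.2   0.3]
w3 (240, 245) [  9.6  -7.2 -34.9] [490.4 264.1 117.4]
w3 (275, 245) [  9.4  11.7 -34.7] [509.2 261.6 117.2]
w3 (235, 262) [  9.1  -8.9 -52.7] [488.7 263.8 135.2]
w3 (430, 95) [ 97.9 125.3  11.6] [632.6 335.6  70.8]
```

Run:
```python
from h import *
import plant
n=plant.nose_length;print(n() if callable(n) else n, plant.get_state()["finger_gap"])
np.set_printoptions(precision=1,suppress=True)
d=dict(np.load("pics/w3.npz"));T=np.linalg.inv(d["tool_from_camera"])
for z in(25,6,-10,-20,-35,-55):
    p=T@[8,-6,z,1];th=np.arctan2(np.hypot(p[0],p[1]),p[2]);r=d["fx"]*th;print(z,d["cx"]+r*p[0]/np.hypot(*p[:2]),d["cy"]+r*p[1]/np.hypot(*p[:2]))
Ti=d["tool_from_camera"]
for v in range(228,262,3):
    u=246;z=float(d["range_z"][v,u]);x,y=u-d["cx"],v-d["cy"];r=np.hypot(x,y);th=r/d["fx"];k=np.array([x/r*np.sin(th),y/r*np.sin(th),np.cos(th)])*z/np.cos(th);print(v,Ti[:3,:3]@k+Ti[:3,3])
```

```text
25.0 -0.0003306248855269484
25 245.599100207384 210.09884174819277
6 244.7501201765861 219.73816328583987
-10 243.91523076131708 229.28307567157594
-20 243.32609652757878 236.05833891762043
-35 242.3259685082333 247.6376854292948
-55 240.72468870351628 266.38698557490585
228 [-30.3  -7.7  80.8]
231 [  9.5  -4.5 -15.9]
234 [  9.   -4.4 -19.3]
237 [  9.1  -4.3 -23.7]
240 [  9.2  -4.2 -27.9]
243 [  9.6  -4.1 -32.6]
246 [  9.2  -4.  -35.4]
249 [  9.2  -3.9 -38.8]
252 [  9.7  -3.8 -43.2]
255 [  9.4  -3.7 -46. ]
258 [  9.4  -3.6 -49. ]
261 [  9.1  -3.5 -51.7]
```

The fingers closed above the bar. The range data puts the fingertips at tool z ≈ -13, not the stated +25, so the real nose is about 38 mm shorter. I'll go 38 mm deeper and try again.

Call:
move_arm([
  [0.036, [0, 0, 0], 0],
  [0.036, [0, 0.014, 0], 0],
  [0.036, [0, 0.014, 0], 0],
  [0.036, [0, 0.013, 0], 0],
  [0.036, [0, 0, 0], 0],
  [0.036, [0, 0, 0.013], 0],
  [0.036, [0, 0, 0.013], 0],
  [0.036, [0, 0, 0.013], 0],
])

```text
clock: 3.63
tcp_pos: [538.0, 248.2, 41.3]
ee_rot: [0.749, 0.662, -0.0, -0.0]
contact_force: [-0.6, 1.2, -0.1]
finger_gap: 0.385
```

Call:
move_arm([
  [0.036, [0, 0, 0], 0],
  [0, [0, 0, 0], 0],
  [0, [0, 0, 0], 0],
  [0, [0, 0, 0], 0],
  [0, [0, 0, 0], 0],
  [0, [0, 0, 0], 0],
  [0, [0, 0, 0], 0],
])

```text
clock: 4.22
tcp_pos: [539.0, 248.4, 43.9]
ee_rot: [0.749, 0.662, 0.0, 0.0]
contact_force: [-2.0, 0.4, 3.9]
finger_gap: 0.097
```

Call:
move_arm([
  [0, [0, -0.006, 0], 0],
  [0, [0, -0.014, 0], 0],
  [0, [0, -0.018, 0], 0],
  [0, [0, -0.018, 0], 0],
  [0, [0, -0.018, 0], 0],
  [0, [0, -0.014, 0], 0],
  [0, [0, -0.008, 0], 0],
  [0, [0, 0, 0], 0],
])

```text
clock: 4.88
tcp_pos: [442.3, 262.4, 43.9]
ee_rot: [0.749, 0.663, 0.002, -0.001]
contact_force: [1.1, 17.7, -2.8]
finger_gap: 0.097
```

Call:
move_arm([
  [0, [0, -0.004, 0], 0],
  [0, [0, -0.004, 0], 0],
])

```text
clock: 5.05
tcp_pos: [435.7, 263.3, 43.9]
ee_rot: [0.749, 0.662, 0.002, -0.001]
contact_force: [4.4, 21.0, -3.5]
finger_gap: 0.097
```

Call:
move_arm([
  [0, [0.002, -0.004, 0], 0],
  [0, [0.001, -0.004, 0], 0],
])

```text
clock: 5.22
tcp_pos: [431.7, 264.2, 44.0]
ee_rot: [0.749, 0.662, 0.003, 0.004]
contact_force: [48.8, -16.6, -17.0]
finger_gap: 0.12
```

Call:
move_arm([
  [0, [0, -0.003, 0], 0],
  [0, [0, 0, 0], 0],
])

```text
clock: 5.38
tcp_pos: [429.4, 264.4, 44.0]
ee_rot: [0.749, 0.662, 0.004, 0.004]
contact_force: [50.7, -8.6, -19.8]
finger_gap: 0.173
```

Call:
move_arm([
  [0, [0, 0.004, 0], 0],
  [0.04, [0, 0, 0], 0],
  [0.04, [0, 0, 0], 0],
  [0.04, [0, 0, 0], 0],
  [0.04, [0, 0, 0], 0],
  [0.04, [0, 0, -0.02], 0],
  [0.04, [0, 0, -0.035], 0],
  [0.04, [0, 0, -0.04], 0],
])

```text
clock: 6.05
tcp_pos: [427.6, 264.4, 137.6]
ee_rot: [0.749, 0.662, -0.002, -0.0]
contact_force: [0.5, -0.2, 0.2]
finger_gap: 0.426
```

Run:
```python
from h import *
from plant import *
s=get_state();print(s["clock"],s["tcp_pos"],np.degrees(yaw(s)),s["joint_pos"],s["contact_force"],s["finger_gap"])
d=read_camera("wrist")
np.savez("pics/w4.npz",pos=s["tcp_pos"],q=s["ee_rot"],**d)
cv2.imwrite("pics/w4.png",d["color"][...,::-1])
```

```text
6.05 [427.62177169 264.42322346 137.61200113] -7.0296433212936575 [ 5.02988581e-01 -2.37572131e-01  1.89051122e+00  1.27128233e-04
  1.49252594e+00  6.25665338e-01] [ 0.50606337 -0.15014424  0.22879124] 0.4262140012763384
```

View pics/w4.png

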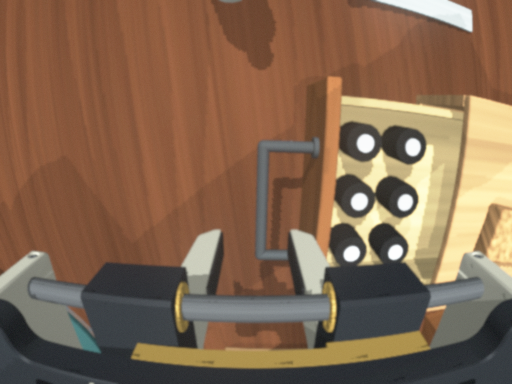

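Run:
```python
from h import *
from plant import *
s=get_state();rows(s["tcp_pos"],yaw(s),[580,-101,175],np.radians(20),12,.06)
```

```text
[0.06, [np.float64(-0.0288), np.float64(0.0161), np.float64(-0.0023)], np.float64(-0.0393)]
[0.06, [np.float64(-0.0294), np.float64(0.015), np.float64(-0.0023)], np.float64(-0.0393)]
[0.06, [np.float64(-0.03), np.float64(0.0138), np.float64(-0.0023)], np.float64(-0.0393)]
[0.06, [np.float64(-0.0305), np.float64(0.0126), np.float64(-0.0023)], np.float64(-0.0393)]
[0.06, [np.float64(-0.031), np.float64(0.0114), np.float64(-0.0023)], np.float64(-0.0393)]
[0.06, [np.float64(-0.0314), np.float64(0.0102), np.float64(-0.0023)], np.float64(-0.0393)]
[0.06, [np.float64(-0.0318), np.float64(0.0089), np.float64(-0.0023)], np.float64(-0.0393)]
[0.06, [np.float64(-0.0321), np.float64(0.0077), np.float64(-0.0023)], np.float64(-0.0393)]
[0.06, [np.float64(-0.0324), np.float64(0.0064), np.float64(-0.0023)], np.float64(-0.0393)]
[0.06, [np.float64(-0.0326), np.float64(0.0051), np.float64(-0.0023)], np.float64(-0.0393)]
[0.06, [np.float64(-0.0328), np.float64(0.0039), np.float64(-0.0023)], np.float64(-0.0393)]
[0.06, [np.float64(-0.0329), np.float64(0.0026), np.float64(-0.0023)], np.float64(-0.0393)]
```

Call:
move_arm([
  [0.06, [0, 0, -0.027], 0],
  [0.06, [-0.029, 0.016, 0], -0.039],
  [0.06, [-0.029, 0.015, 0], -0.039],
  [0.06, [-0.03, 0.014, 0], -0.039],
  [0.06, [-0.031, 0.013, 0], -0.039],
  [0.06, [-0.031, 0.011, 0], -0.039],
  [0.06, [-0.031, 0.01, 0], -0.039],
  [0.06, [-0.032, 0.009, 0], -0.039],
])

```text
clock: 6.77
tcp_pos: [516.1, 49.3, 165.2]
ee_rot: [0.651, 0.759, 0.0, 0.0]
contact_force: [0.2, -0.2, -0.2]
finger_gap: 0.645
```

Call:
move_arm([
  [0.06, [-0.032, 0.008, 0], -0.039],
  [0.06, [-0.032, 0.006, 0], -0.039],
  [0.06, [-0.033, 0.005, 0], -0.04],
  [0.06, [-0.033, 0.004, 0], -0.04],
  [0.06, [-0.033, 0.003, 0], -0.04],
  [0.06, [0, 0, 0], 0],
  [0.06, [0, 0, 0], 0],
])

```text
clock: 7.35
tcp_pos: [578.4, -103.3, 164.6]
ee_rot: [0.575, 0.818, -0.0, -0.001]
contact_force: [1.1, 0.3, -0.3]
finger_gap: 0.647
```

Run:
```python
from h import *
from plant import *
s=get_state();print(s["clock"],s["tcp_pos"],np.degrees(yaw(s)),s["finger_gap"])
d=read_camera("wrist")
np.savez("pics/w5.npz",pos=s["tcp_pos"],q=s["ee_rot"],**d)
cv2.imwrite("pics/w5.png",d["color"][...,::-1])
```

```text
7.35 [ 578.37229232 -103.28782067  164.57006844] 19.81842754152659 0.6470811803893763
```

View pics/w5.png

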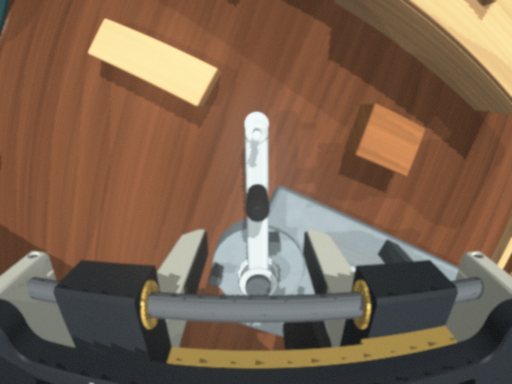

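Run:
```python
from h import *
d=dict(np.load("pics/w5.npz"));np.set_printoptions(precision=1,suppress=True)
k=np.zeros((384,512),bool);k[180:228,240:275]=1
m=k&(d["color"].max(2)<75);v,u=np.nonzero(m);print(u.min(),u.max(),v.min(),v.max())
for uv in((257,212,124),(257,193,64),(257,281,75),(257,118,64),(257,124,109)):print(uv,*wray(d,*uv))
from scipy.spatial.transform import Rotation as Ro
M=Ro.from_quat(d["q"]).as_matrix();T=d["tool_from_camera"]
z=d["range_z"][m].astype(float);x,y=u-d["cx"],v-d["cy"];r=np.hypot(x,y);th=r/d["fx"]
P=np.stack([x/r*np.tan(th)*z,y/r*np.tan(th)*z,z],-1)@T[:3,:3].T+T[:3,3];Wp=P@M.T+d["pos"]
t=Wp[:,2]>118;print("top disc tool",P[t].mean(0),P[t].min(0),P[t].max(0),Wp[t].mean(0),t.sum())
```

```text
246 267 186 219
(257, 212, 124) [ 580.4 -102.2  124. ] [ 0.3  2.3 40.6]
(257, 193, 64) [ 581.5 -104.2   64. ] [ -2.    2.7 100.6]
(257, 281, 75) [ 613.7 -193.5   75. ] [-96.9   2.7  89.5]
(257, 118, 64) [556.7 -35.6  64. ] [ 70.9   2.6 100.6]
(257, 124, 109) [557.5 -38.6 109. ] [67.9  2.4 55.6]
top disc tool [ 2.   2.3 40.9] [  -5.5   -6.5 -179.3] [81.5 10.4 46.6] [ 579.8 -100.6  123.6] 323
```

Call:
move_arm([
  [0.06, [0.001, 0.002, 0.02], 0],
  [0.06, [0, 0, 0.027], 0],
  [0.06, [0, 0, 0.027], 0],
  [0.06, [0, 0, 0.025], 0],
  [0.06, [0, 0, 0], 0],
  [0.01, [0, 0, 0], 0],
  [0.01, [0, 0, 0], 0],
  [0.01, [0, 0, 0], 0],
], force=30)

```text
clock: 8.07
tcp_pos: [580.8, -100.5, 68.5]
ee_rot: [0.574, 0.819, 0.001, 0.001]
contact_force: [-0.8, -0.2, -0.0]
finger_gap: 0.476
```

Call:
move_arm([
  [0, [0, 0, 0], 0],
  [0, [0, 0, 0], 0],
  [0, [0, 0, 0], 0],
  [0, [0, 0, 0], 0],
])

```text
clock: 8.4
tcp_pos: [579.6, -100.9, 66.7]
ee_rot: [0.574, 0.819, -0.0, -0.0]
contact_force: [-9.7, -1.5, 10.9]
finger_gap: 0.204
```

Run:
```python
from h import *
from plant import *
s=get_state();y=yaw(s);p=s["tcp_pos"];print(s["clock"],p,np.degrees(y),s["finger_gap"],s["contact_force"])
a=y+np.pi/2;piv=p[:2]-105*np.array([np.cos(a),np.sin(a)]);print(piv)
# arc rows: shift is the chord seen from the tool before each turn
for n in(10,20):
    w=1.13/n;print(n,"chord in tool axes per row (x,y) mm:",105*(np.cos(w)-1),-105*np.sin(w),"turn",-w)
```

```text
8.4 [ 579.58858129 -100.94324959   66.68394435] 19.932750096469352 0.2040841647601971 [-9.74354082 -1.49476792 10.91019123]
[ 615.38486213 -199.653058  ]
10 chord in tool axes per row (x,y) mm: -0.6696594713443693 -11.839765418907424 turn -0.11299999999999999
20 chord in tool axes per row (x,y) mm: -0.16754854648099005 -5.9293441665650795 turn -0.056499999999999995
```

Call:
move_arm([
  [0, [0, -0.006, 0], -0.057],
  [0, [0, -0.006, 0], -0.057],
  [0, [0, -0.006, 0], -0.057],
  [0, [0, -0.006, 0], -0.057],
  [0, [0, -0.006, 0], -0.057],
  [0, [-0.001, -0.006, 0], -0.057],
])

```text
clock: 8.9
tcp_pos: [549.0, -118.5, 66.7]
ee_rot: [0.425, 0.905, 0.0, 0.0]
contact_force: [-1.4, 5.7, 4.7]
finger_gap: 0.211
```

```bash
cat > chk.py <<'E'
from h import *
from plant import *
s=get_state();y=yaw(s);p=s["tcp_pos"]-[615.4,-199.7,0];f=s["contact_force"];t=np.arctan2(p[1],p[0])
print(s["clock"],s["tcp_pos"],"yaw",np.degrees(y),"gap",s["finger_gap"],"r",np.hypot(*p[:2]),"swing",t-np.radians(109.9),"F",f,"radial",f[:2]@[np.cos(t),np.sin(t)],"tang",f[:2]@[-np.sin(t),np.cos(t)])
E
python3 chk.py
```

```text
8.9 [ 549.0424383  -118.50090029   66.74649917] yaw 39.67811345203157 gap 0.21127420761088325 r 104.86476905739238 swing 0.33783282638206336 F [-1.36028485  5.65116243  4.72572209] radial 5.23659654594718 tang -2.5227105010582758
```

Tracking well; continuing the arc.

Call:
move_arm([
  [0, [0, -0.006, 0], -0.057],
  [0, [0, -0.006, 0], -0.057],
  [0, [0, -0.006, 0], -0.057],
  [0, [0, -0.006, 0], -0.057],
  [0, [0, -0.006, 0], -0.057],
  [0, [-0.001, -0.006, 0], -0.057],
])

```text
clock: 9.4
tcp_pos: [525.6, -145.4, 66.7]
ee_rot: [0.265, 0.964, 0.0, 0.0]
contact_force: [-2.4, 5.9, 5.1]
finger_gap: 0.205
```

```bash
python3 chk.py
```

```text
9.4 [ 525.56801867 -145.37603734   66.74492353] yaw 59.27583036574407 gap 0.20494529114719018 r 104.98036859132063 swing 0.6795866917641908 F [-2.35729719  5.92353099  5.1405434 ] radial 5.08238217266693 tang -3.8489558190429634
```

Call:
move_arm([
  [0, [0, -0.006, 0], -0.057],
  [0, [0, -0.006, 0], -0.057],
  [0, [0, -0.006, 0], -0.057],
  [0, [0, -0.006, 0], -0.057],
  [0, [-0.001, -0.006, 0], -0.057],
])

```text
clock: 9.82
tcp_pos: [513.7, -172.6, 66.7]
ee_rot: [0.125, 0.992, 0.001, -0.001]
contact_force: [-12.4, 10.1, 11.5]
finger_gap: 0.208
```

```bash
python3 chk.py
```

```text
9.8167 [ 513.74728792 -172.64032681   66.65157426] yaw 75.61200170741999 gap 0.20762774690233246 r 105.19267933735487 swing 0.9633117099994464 F [-12.40631131  10.07605946  11.51260831] radial 14.580768142134751 tang -6.545588966972196
```

Call:
move_arm([
  [0, [0.001, -0.005, 0], -0.048],
  [0, [0, -0.005, 0], -0.048],
  [0, [0, -0.004, 0], -0.038],
  [0, [0, 0, 0], 0],
])

```text
clock: 10.15
tcp_pos: [510.8, -186.5, 66.7]
ee_rot: [0.059, 0.998, 0.0, 0.001]
contact_force: [2.2, 7.7, 2.8]
finger_gap: 0.207
```

```bash
python3 chk.py
```

```text
10.15 [ 510.76259128 -186.52955289   66.69787812] yaw 83.2381844759623 gap 0.2073782913579172 r 105.46301712660522 swing 1.0982667668245085 F [2.2483091  7.67127682 2.83320888] radial -1.2727029447470024 tang -7.891996519420344
```

Call:
move_arm([
  [0, [0, -0.003, 0], -0.03],
  [0, [0, 0, 0], 0],
  [0, [0, 0, 0], 0],
])

```text
clock: 10.4
tcp_pos: [510.5, -189.1, 66.7]
ee_rot: [0.045, 0.999, 0.0, 0.0]
contact_force: [2.6, 5.8, 4.2]
finger_gap: 0.212
```

```bash
python3 chk.py
```

```text
10.4 [ 510.45279098 -189.08964996   66.72431513] yaw 84.80244631156576 gap 0.21238001466638512 r 105.482208021505 swing 1.1227163974589813 F [2.64520033 5.81830391 4.21312736] radial -2.0465266571826595 tang -6.054871904819524
```

Call:
move_arm([
  [0, [0, -0.002, 0], -0.015],
  [0, [0, 0, 0], 0],
  [0, [0, 0, 0], 0],
])

```text
clock: 10.65
tcp_pos: [510.2, -191.0, 66.7]
ee_rot: [0.038, 0.999, 0.0, 0.0]
contact_force: [2.4, 5.5, 3.9]
finger_gap: 0.207
```

```bash
python3 chk.py
```

```text
10.65 [ 510.22906853 -190.96312116   66.71152797] yaw 85.66736091491937 gap 0.20656175942307753 r 105.53320746236942 swing 1.1405929845739666 F [2.35287224 5.54246112 3.87019215] radial -1.885946221104639 tang -5.71822436298159
```

Call:
move_arm([
  [0, [0, -0.002, 0], 0],
  [0, [0, 0, 0], 0],
  [0, [0, 0, 0], 0],
])

```text
clock: 10.9
tcp_pos: [510.1, -192.7, 66.7]
ee_rot: [0.038, 0.999, 0.001, 0.0]
contact_force: [2.0, 9.0, 4.2]
finger_gap: 0.208
```

```bash
python3 chk.py
```

```text
10.9 [ 510.06070744 -192.68090795   66.71911776] yaw 85.677580103174 gap 0.20801206613877518 r 105.57288577256591 swing 1.1569409803532928 F [2.01057401 8.96907478 4.18386256] radial -1.4098097348410785 tang -9.082904094342402
```

Call:
move_arm([
  [0, [0, -0.002, 0], 0],
  [0, [0, 0, 0], 0],
  [0, [0, 0, 0], 0],
])

```text
clock: 11.15
tcp_pos: [510.0, -193.3, 66.7]
ee_rot: [0.037, 0.999, 0.002, 0.0]
contact_force: [1.0, 21.0, 6.1]
finger_gap: 0.211
```

Run:
```python
exec(open("chk.py").read())
d=read_camera("wrist");t=read_camera("top")
a=np.zeros((384,892,3),np.uint8);a[:,:512]=d["color"];a[:,512:]=cv2.resize(t["color"][140:267,130:256],(380,384))
np.savez("pics/w6.npz",pos=s["tcp_pos"],q=s["ee_rot"],**d);cv2.imwrite("pics/w6.png",cv2.resize(a,(798,344))[...,::-1])
```

```text
11.15 [ 509.99293939 -193.25479203   66.67653215] yaw 85.71115278695024 gap 0.2108010930764981 r 105.60392574427541 swing 1.1624059549399708 F [ 1.03216211 21.04581181  6.13586744] radial 0.2542278607204487 tang -21.069573360124004
```

View pics/w6.png

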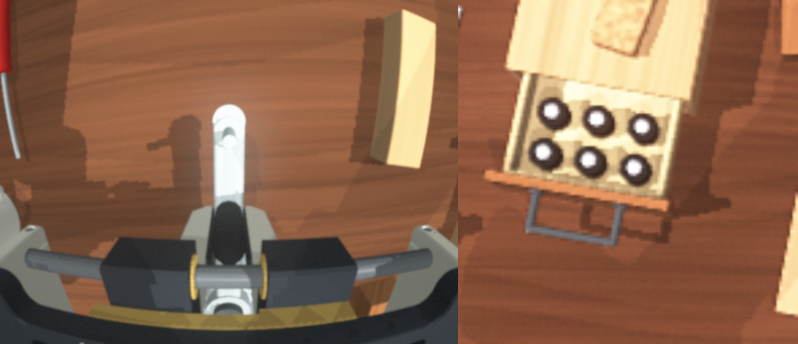

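Call:
move_arm([
  [0, [0, 0, 0], 0],
  [0, [0, 0, 0], 0],
  [0, [0, 0, 0], 0],
  [0, [0, 0, 0], 0],
  [0, [0, 0, 0], 0],
  [0, [0, 0, 0], 0],
])

```text
clock: 11.75
tcp_pos: [510.0, -193.2, 66.7]
ee_rot: [0.037, 0.999, 0.002, 0.0]
contact_force: [0.7, 19.8, 7.0]
finger_gap: 0.208
```

Run:
```python
exec(open("chk.py").read())
t=dict(np.load("pics/top0.npz"));b=ray(t,173.3,227.5,72);print("bar travel",np.hypot(*(b-[538.8,247.5,72])[:2]),b)
job_done()
```

```text
11.75 [ 509.98786712 -193.24265784   66.65975247] yaw 85.71874210696882 gap 0.20790703778578543 r 105.60972978872763 swing 1.1622942038905415 F [ 0.72441687 19.81406317  6.96835093] radial 0.48843850042081255 tang -19.821284191121418
bar travel 108.61326022080769 [430.78861764 258.91847522  72.        ]
the job is handed in; nothing more can be done
```

I pulled the drawer open to its end stop and released it. I then gripped the tension arm by its black handle, swung it to its stop and handed the job in at about 11.8 s while still holding it. `job_done()` gives no verdict, so the results below are from my own checks.

**Drawer:** The handle moved about 108 mm from where it started, and I judge the drawer had been roughly 12 mm ajar. The pull force rose to about 50 N at the end stop, and the last top picture shows it still open with all six rollers visible.

**Tension arm:** The swing measured 1.16 rad from my estimated rest angle, against the nominal 1.13. I put the difference down to my estimate of that angle. The resisting force jumped from about 9 to 20 N, which is how I knew it was at the stop, and it held steady for the last 0.6 s. The finger opening was 19 mm on the 20 mm handle, and the last wrist picture shows the fingers clear of the axle pin.

**Disagreements and failures:**
- **Fingertip position:** The fingertips are not where the description says. The wrist camera's range data puts them at about -13 mm in the tool frame, while `nose_length` says +25 mm.
- **First drawer grasp:** Because of that, my first grasp closed above the bar and missed, moving nothing noticeably. I went 38 mm deeper and it held.
- **Side force:** The drawer pull built up about 20 N sideways because my pull direction was about a degree off. I corrected it during the pull.
- **Bystanders:** I touched none that I know of, but I did not measure their positions again at the end.

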